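Fit the long spacer sleeve on the camera turntable's shaft

TASK

Make the camera turntable's base ready for its bearing: fold its carrying bail, which stands up over the shaft, all the way down to its stop, and only then take the long spacer sleeve and slide it down over the upright shaft until it sits fully home on the shoulder, leaving it there. Lower the sleeve gently rather than letting it drop, and leave the short spacer, the bearing, the lens and the other things on the bench where they are.

Things in the scene. Friction and masses are not known exactly. Their poses are not given: they have to be found in the camera images.
- gimbal_base: Black round turntable base, 150 mm diameter, 20 mm thick, fast to the bench. Origin: centre of its underside, on the shaft's axis; z up, x towards the side where the bail folds down, y along the bail's pivot axis. A black hub, 68 mm diameter, rises from it; its flat top, 35 mm above the origin, is the shoulder. Two black lugs at y = +-76 mm, 42 mm high, carry the bail.
- shaft_top (a point): Centre of the top end of the upright steel shaft in the middle of the base, 115 mm above the base's underside. The shaft is 37 mm in diameter from the shoulder (35 mm) up to 103 mm above the underside, then a tapered nose narrows to 20 mm diameter at the top.
- bail (a joint): Angle of the carrying bail, rad: 0 = straight up over the shaft, 1.45 = folded all the way down against its stop, towards the base's +x side. It starts near upright. The pivot is stiff, so the bail stays where it is left; about 2 N at the bar turns it.
- bail_pivot (a point): Middle of the bail's pivot axis (along the base's y axis), on the shaft's axis 30 mm above the underside of the base.
- bail_bar (a point): Middle of the bail's cross bar, 130 mm from the pivot axis and parallel to it. The bail is an aluminium U of 12 mm round bar, side arms at y = +-90 mm; the bar has a round black grip, 16 mm diameter, 120 mm long, at its middle. Bail upright: bar 160 mm above the bench; folded: 46 mm above the bench and 129 mm from the shaft's axis.
- sleeve_center (a point): Centre (half-way up) of the long spacer sleeve: a loose plain brass-coloured tube standing on the bench, 65 mm tall, 54 mm outside diameter, 40 mm bore right through, 0.14 to 0.24 kg. z along its bore. Home on the shoulder, its centre is 67.5 mm above the underside of the base.
- short_center (a point): Centre of the short spacer, not to be used: same look, diameter and bore as the long sleeve but only 28 mm tall, standing on the bench. The two swap places from one start to another.
- bearing: Bystander: loose steel bearing ring lying on the bench, 72 mm diameter, 40 mm bore, 18 mm high; origin at the centre of its underside.
- lens: Bystander: black camera lens standing on end, 80 mm diameter, 105 mm tall; origin at the centre of its underside.
- driver: Bystander: screwdriver, 180 mm long, lying on the bench on the robot's left; x along its length.
- camera: Bystander: black camera body, about 135 mm wide and 105 mm high, standing on the left of the bench; origin at the centre of its underside.
- jar: Bystander: small jar, 60 mm diameter, 80 mm tall, on the right of the bench; origin at the centre of its underside.

How it is judged:
On the way, in this order (a step that is already met when the one before it is completed fails the run):
1. the bail is folded down before the sleeve goes on the shaft (value of joint bail above 1.3 rad and horizontal distance between sleeve_center and shaft_top above 0.06 m), for 0.2 s.
2. the sleeve is round the shaft, upright (horizontal distance between sleeve_center and shaft_top below 0.006 m and z of sleeve_center in the frame of gimbal_base below 0.11 m and angle between sleeve_center's own z axis and vertical below 0.15 rad), for 0.1 s.
At the end, for the whole second after the job is handed in: The bail is folded down (joint above 1.3 rad) and the long sleeve rests released round the shaft, within 5 mm of its axis, upright within 0.06 rad and down on the shoulder within 3 mm (value of joint bail above 1.3 rad and horizontal distance between sleeve_center and shaft_top below 0.005 m and z of sleeve_center in the frame of gimbal_base between 0.0645 and 0.0705 m and angle between sleeve_center's own z axis and vertical below 0.06 rad and linear speed of sleeve below 0.02 m/s); the robot touches nothing.
It fails at once if the sleeve is dropped down the shaft (faster than 0.4 m/s while round the shaft or just above it) (horizontal distance between sleeve_center and shaft_top below 0.02 m and z of sleeve_center in the frame of gimbal_base below 0.14 m and linear speed of sleeve above 0.4 m/s).
It fails at once if a bystander is moved more than 40 mm (distance of any of short_center, lens, bearing, driver, camera, jar from where it was at the start of the episode above 0.04 m).
It fails at once if the lens is tipped over (angle between lens's own z axis and vertical above 0.5 rad).
It also fails if it takes over 58 s, if anything falls off the work surface, if the arm or the gripper's body presses on something with over 40 N, if the wrist force passes 120 N, or if a joint passes its speed limit or range.

ROBOT

A 6-joint arm with a two-finger parallel gripper is mounted at the origin on the work surface. World frame = base frame: x ahead of the robot, y to its left, z up, the work surface at z = 0. Lengths are in m, angles in rad, forces in N, time in s.
With the tool pointing down it reaches from about 0.15 to 0.775 m from the base axis. Payload 6.1 kg.
Tool frame: the origin (TCP) lies at the very end of the fingers, on their centre line; the grasp point (between the pads) lies 19 mm behind it; z points along the fingers, y is the line along which they close (so a half turn about z gives the same grasp; the last joint's range is limited). The gripper opens to 85 mm and grips with 20 to 120 N. Pads are 22 mm wide; open, the fingers measure 114 mm over their backs; the gripper's body (76 mm by 85 mm) begins 54 mm behind the grasp point. The pads swing forward as they close: fully open they stand 13 mm farther back than shut.
Start: joints at [1.311, 0.126, -0.04, 1.405, 0, 1.571], TCP at [0.135, 0.507, 0.231] pointing down, gripper open.
Joint ranges: [-2.72, 2.72], [-0.95, 1.95], [-1.27, 1.35], [-1.78, 2.02], [-1.46, 1.47], [-3.14, 3.14]. Speed limits (rad/s): [2.39, 2.39, 3.01, 3.14, 3.14, 3.14].

INTERFACE

Orientations are given as a unit quaternion [w, x, y, z].
In Python, from rig import bot gives the robot as it stands. Calls block until the motion is done:
- bot.move_ptp(position, orientation): joint-space move of the TCP to a pose.
- bot.move_straight(position, v=0.15, attitude=None): straight line of the TCP; attitude=None keeps the orientation; v is the mean speed in m/s.
- bot.movej(angles): joint-space move.
- bot.set_gripper(opening, effort=None): finger opening in m; effort is the grip in N (None keeps the last); returns when the fingers have stopped.
- bot.dwell(seconds).
- bot.ik(position, orientation): joint angles nearest the present ones, or None.
- bot.get_image(name): name is "scene" or "top" or "wrist"; returns (picture, depth): 400x640x3 uint8, red, green, blue; 400x640 float32, m along the optical axis (not along the pixel's ray), 0 where there is no reading.
- bot.camera_model(name): a dict with "vertical_fov" (degrees; the focal length in pixels is half the picture's height over the tangent of half this angle, whatever the lens; pixels are square), "cx", "cy" (the principal point, pixels), "extrinsics" (4x4, takes a point from world to camera coordinates). Camera axes: x right, y down, z forward; pixel columns grow to the right and rows downward; lengths in m; the calibration is good to about 2 mm. A picture is of the moment at which its call begins: read the wrist's pose just before it. camera_model takes no time and is no camera call; for the wrist camera it gives the pose at the moment of the call.
A pose or a line that the arm cannot do raises bot.MotionError and nothing moves.
- bot.close_job(): hands the job in; it is judged then, once.
Trained networks look in the newest picture that a camera, given by its name, has taken for a name from the list of things; names that differ only in an ending like _2 or _b are one class to them, and where a whole thing is asked for, a point or a joint stands for the part that bears it (a point fixed in the world has none). Each returns a list of dicts, best first, with "score" (0 to 1); they miss things now and then, are a little off and sometimes report something else, mostly with a low value. They report only what shows in the picture. A call takes as long as a camera call.
- bot.spot_in(camera, name): "location" ([row, column] in pixels, amid what is visible of it).
- bot.silhouettes(camera, name): "pixels" (400x640 bool, what is visible of it) and "location" ([row, column] in pixels, amid what is visible of it).
- bot.mark_of(camera, name): "location" ([row, column] in pixels: a listed point, or the origin of a listed thing).
Readings, each from a call of its own:
- bot.current_t(): time.
- bot.current_joint_positions(): joint angles.
- bot.current_qd(): joint speeds.
- bot.current_tau(): joint torques, N m.
- bot.current_position(): TCP position.
- bot.current_ee_rot(): TCP orientation.
- bot.current_wrist_force(): force on the tool from outside, world axes, zero at the start.
- bot.current_ft_torque(): the same for the moment, N m.
- bot.current_finger_gap(): finger opening in m.
- bot.current_gripper_force(): force on a finger pad.
Only numpy, scipy, OpenCV 4.12 (cv2) and the standard library are available. Lean on these libraries where they do the work, as an engineer would, in place of code of your own. Each camera call takes 0.05 s, during which the arm holds its last target. There are 200 camera calls.

## Working session

There is one attempt and no reset: what is moved stays moved. The work goes in short steps, each a Python script; the robot and the scene stay as the last script left them, time stands still between calls to the robot, and variables do not carry over. Pictures are saved under pics/ and viewed, at most 10 in all, crops included, and the job is handed in when it is done.

```bash
mkdir -p pics; cat > h.py <<'E'
import numpy as np, cv2
from rig import bot
def cam(n):
    m=bot.camera_model(n); f=200/np.tan(np.radians(m["vertical_fov"])/2)
    return f,m["cx"],m["cy"],np.array(m["extrinsics"])
def cloud(n,d):
    f,cx,cy,T=cam(n); v,u=np.mgrid[:400,:640]
    P=np.stack([(u-cx)*d/f,(v-cy)*d/f,d],-1)
    return (P-T[:3,3])@T[:3,:3]
def proj(n,p):
    f,cx,cy,T=cam(n); q=T[:3,:3]@np.array(p)+T[:3,3]
    return q[1]/q[2]*f+cy,q[0]/q[2]*f+cx
E
python3 - <<'E'
from h import *
ims=[]
for c in("scene","top"):
    p,d=bot.get_image(c); W=cloud(c,d); np.savez(f"{c}.npz",p=p,d=d,W=W); ims.append(p)
    cv2.imwrite(f"pics/{c}0.png",p[...,::-1])
    print(c,cam(c)[3].round(3).tolist())
    for n in["gimbal_base","bail","sleeve_center","short_center","bearing","lens","jar","camera","driver"]:
        for r in bot.silhouettes(c,n)[:2]:
            m=r["pixels"]&(d>0); w=W[m]
            if len(w): 
                print(n,round(r["score"],2),np.round(r["location"]),m.sum(),"med",np.median(w,0).round(3),"lo",np.percentile(w,2,0).round(3),"hi",np.percentile(w,98,0).round(3))
    for n in["shaft_top","bail_bar","bail_pivot","sleeve_center","short_center","gimbal_base"]:
        print(n,[(round(r["score"],2),np.round(r["location"],1).tolist()) for r in bot.mark_of(c,n)[:2]])
E
```

```text
scene [[0.644, 0.765, 0.006, -0.369], [0.439, -0.363, -0.822, -0.16], [-0.626, 0.532, -0.569, 1.826], [0.0, 0.0, 0.0, 1.0]]
gimbal_base 0.58 [207. 343.] 1456 med [0.551 0.112 0.031] lo [0.478 0.035 0.007] hi [0.608 0.21  0.168]
bail 0.76 [177. 338.] 402 med [0.547 0.119 0.152] lo [0.514 0.033 0.034] hi [0.572 0.215 0.169]
bail 0.35 [181. 415.] 951 med [0.635 0.408 0.065] lo [0.582 0.381 0.001] hi [0.672 0.524 0.106]
sleeve_center 0.87 [258. 273.] 499 med [ 0.634 -0.225  0.043] lo [ 0.556 -0.247  0.   ] hi [ 0.652 -0.167  0.067]
short_center 0.75 [277. 327.] 407 med [ 0.757 -0.144  0.016] lo [ 0.722 -0.178 -0.001] hi [ 0.788 -0.099  0.021]
short_center 0.59 [246. 227.] 258 med [ 0.474 -0.292  0.02 ] lo [ 0.445 -0.317  0.002] hi [ 0.496 -0.27   0.031]
bearing 0.85 [282. 323.] 414 med [ 0.756 -0.147  0.016] lo [ 0.722 -0.178 -0.001] hi [ 0.788 -0.111  0.021]
lens 0.92 [269. 174.] 1095 med [ 0.508 -0.464  0.089] lo [ 0.451 -0.496  0.008] hi [ 0.524 -0.426  0.107]
lens 0.69 [202. 342.] 1845 med [0.549 0.117 0.026] lo [ 0.373  0.035 -0.001] hi [0.608 0.335 0.167]
jar 0.73 [299. 217.] 729 m
[... 1604 characters left out ...]
 -0.446  0.017] hi [ 0.681 -0.394  0.086]
jar 0.49 [218. 277.] 2003 med [0.537 0.127 0.023] lo [0.476 0.047 0.017] hi [0.604 0.208 0.17 ]
camera 0.75 [195. 167.] 1527 med [0.615 0.442 0.085] lo [0.574 0.385 0.021] hi [0.668 0.52  0.108]
camera 0.43 [221. 278.] 2020 med [0.539 0.128 0.023] lo [0.475 0.05  0.017] hi [0.607 0.21  0.17 ]
driver 0.78 [271. 203.] 366 med [0.394 0.358 0.022] lo [0.341 0.34  0.001] hi [0.505 0.383 0.03 ]
shaft_top [(0.74, [222.2, 273.6]), (0.67, [216.6, 273.1])]
bail_bar [(0.88, [212.3, 274.1])]
bail_pivot [(0.71, [221.1, 275.6]), (0.19, [183.2, 453.8])]
sleeve_center [(0.61, [187.3, 390.6])]
short_center [(0.46, [220.4, 280.1])]
gimbal_base [(0.93, [217.1, 278.0])]
```

View pics/scene0.png

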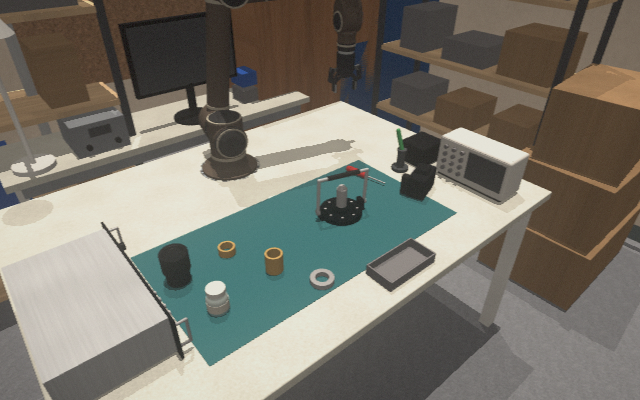

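View pics/top0.png

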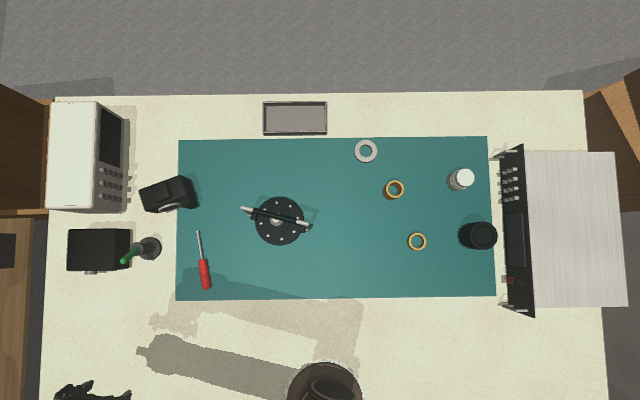

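The scene view shows the base with its upright bail at about (190,342), the long sleeve at (260,273) and the short one at (248,227). The top view agrees: base (220,278), long sleeve (188,394), short (241,417). I'll move closer for a precise fit.

```bash
python3 - <<'E'
from h import *
from scipy.spatial.transform import Rotation as R
print(bot.current_ee_rot(), cam("wrist"))
q=[0,0.0,1,0]
print(bot.current_position())
q=np.array(bot.current_ee_rot())
for p in([0.42,0.13,0.34],[0.45,0.05,0.34],):
    try: bot.move_ptp(p,q); break
    except bot.MotionError as e: print(e)
p,d=bot.get_image("wrist"); W=cloud("wrist",d); np.savez("w1.npz",p=p,d=d,W=W,q=q); cv2.imwrite("pics/w1.png",p[...,::-1])
print(cam("wrist")[3].round(3).tolist(), bot.current_position(), bot.current_joint_positions())
for n in["shaft_top","bail_bar","bail_pivot","gimbal_base"]:
    print(n,[(round(r["score"],2),np.round(r["location"],1).tolist()) for r in bot.mark_of("wrist",n)[:2]])
print(bot.current_t())
E
```

```text
[ 1.38926396e-05  1.29525048e-01  9.91576150e-01 -1.58015142e-05] (np.float64(305.29277964950614), 318.7231733836129, 201.7824431014072, array([[ 2.58092879e-01,  9.66120107e-01,  6.35621431e-05,
        -5.25109909e-01],
       [ 9.25184495e-01, -2.47176136e-01,  2.87988902e-01,
        -3.60381722e-02],
       [ 2.78247580e-01, -7.42690781e-02, -9.57633744e-01,
         3.79915296e-01],
       [ 0.00000000e+00,  0.00000000e+00,  0.00000000e+00,
         1.00000000e+00]]))
[0.13486128 0.50736767 0.23128824]
[[0.257, 0.966, -0.0, -0.234], [0.926, -0.246, 0.288, -0.424], [0.278, -0.074, -0.958, 0.377], [0.0, 0.0, 0.0, 1.0]] [0.41982943 0.13069828 0.33969679] [ 3.01737195e-01 -1.02062466e-02  5.40579844e-02  1.63557347e+00
  9.78246871e-05  5.60182324e-01]
shaft_top [(0.81, [256.7, 341.3]), (0.55, [275.9, 9.8])]
bail_bar [(0.89, [282.8, 344.9])]
bail_pivot [(0.7, [234.8, 341.4]), (0.51, [223.2, 541.2])]
gimbal_base [(0.81, [226.3, 333.0])]
3.6167
```

View pics/w1.png

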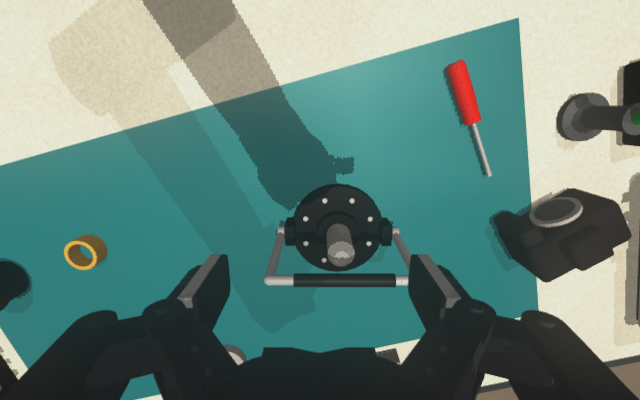

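The wrist view shows the base at (232,335), the shaft tip at about (257,341) and the bail's bar from (282,268) to (282,408). I'll fit the geometry from depth.

```bash
python3 - <<'E'
from h import *
from scipy.optimize import least_squares
def circ(P,r=None):
    if r: 
        s=least_squares(lambda s:np.hypot(P[:,0]-s[0],P[:,1]-s[1])-r,P[:,:2].mean(0),loss='soft_l1',f_scale=.002); return s.x,np.sqrt(np.mean(s.fun**2))
    s=least_squares(lambda s:np.hypot(P[:,0]-s[0],P[:,1]-s[1])-s[2],[*P[:,:2].mean(0),.03],loss='soft_l1',f_scale=.002); return s.x,np.sqrt(np.mean(s.fun**2))
for n in("w1","top","scene"):
    z=np.load(n+".npz"); W=z["W"]; p=z["p"]; d=z["d"]
    ok=(d>0)&(np.hypot(W[...,0]-.54,W[...,1]-.127)<.12)
    c=np.array([.54,.127])
    P=W[ok]; h=np.hypot(*(P[:,:2]-c).T)
    bench=(h>.095)&(P[:,2]<.012)
    print(n,"bench z",np.median(P[bench,2]).round(4))
    bar=P[P[:,2]>.14]; print(" bar n",len(bar))
    if len(bar)>20:
        m=bar.mean(0); u=np.linalg.svd(bar-m)[2][0]; t=(bar-m)@u
        print("  mean",m.round(4),"mid",(m+u*(np.percentile(t,1)+np.percentile(t,99))/2).round(4),"dir",u.round(3),"len",np.ptp(t).round(3), "z med/hi",np.median(bar[:,2]).round(4),bar[:,2].max().round(4))
    s=P[(h<.04)&(P[:,2]>.05)&(P[:,2]<.1)]; print(" shaft n",len(s), circ(s,.0185) if len(s)>8 else "")
    s=P[(h<.03)&(P[:,2]>.105)&(P[:,2]<.13)]; print(" tip",len(s),s.mean(0).round(4) if len(s) else"", np.median(s[:,2]) if len(s) else "")
    s=P[(h<.085)&(h>.036)&(P[:,2]>.012)&(P[:,2]<.026)]; print(" disc",len(s),s.mean(0).round(4),np.median(s[:,2]).round(4))
    # disc outline enclosing circle from depth points
    (x,y),r=cv2.minEnclosingCircle(s[:,:2].astype(np.float32)); print("  enc",x,y,r)
    # sleeves
    for nm,g,H in(("long",(.627,-.217),.065),("short",(.473,-.288),.028)):
        q=W[(d>0)&(np.hypot(W[...,0]-g[0],W[...,1]-g[1])<.045)]
        top=q[(q[:,2]>H-.008)]; 
        if len(top)>15:
            s=least_squares(lambda s:np.hypot(top[:,0]-s[0],top[:,1]-s[1])-.0235,g,loss='soft_l1',f_scale=.002)
            print(" ",nm,len(top),s.x.round(4),np.median(top[:,2]).round(4))
for r in bot.mark_of("wrist","bail_pivot")[:0]:pass
for nm,pt in(("c",[.54,.127,.02]),("shaft",[.54,.127,.115])): print(nm,proj("wrist",pt))
E
```

```text
w1 bench z 0.0011
 bar n 4318
  mean [0.4821 0.1544 0.2951] mid [0.4887 0.1499 0.2792] dir [-0.369  0.252  0.895] len 0.314 z med/hi 0.368 0.4211
 shaft n 326 (array([0.53691334, 0.13039888]), np.float64(0.00026215390663189065))
 tip 444 [0.533  0.1306 0.1116] 0.11229404480072777
 disc 4334 [0.5266 0.1327 0.0202] 0.0202
  enc 0.528658926486969 0.13052473962306976 0.0817248672246933
  short 541 [ 0.4667 -0.2853] 0.0272
top bench z 0.0024
 bar n 378
  mean [0.5462 0.1268 0.1668] mid [0.5463 0.1271 0.1668] dir [-0.258 -0.966  0.002] len 0.189 z med/hi 0.167 0.1746
 shaft n 14 (array([0.54088783, 0.12957957]), np.float64(0.00017475295508204562))
 tip 62 [0.5336 0.1306 0.1121] 0.11199598512962025
 disc 1234 [0.5391 0.1297 0.0212] 0.0212
  enc 0.5390246510505676 0.12448584288358688 0.07991259545087814
  long 132 [ 0.6275 -0.2174] 0.0664
  short 132 [ 0.472  -0.2877] 0.0286
scene bench z -0.0005
 bar n 255
  mean [0.5464 0.1217 0.1615] mid [0.5467 0.1229 0.1615] dir [-0.259 -0.966  0.001] len 0.187 z med/hi 0.1629 0.1723
 shaft n 126 (array([0.53622586, 0.12799753]), np.float64(0.002501586752989987))
 tip 50 [0.5407 0.1238 0.111 ] 0.11111108179347887
 disc 568 [0.5527 0.1187 0.0195] 0.0198
  enc 0.5443173050880432 0.125743106007576 0.08444717526435852
  long 128 [ 0.6267 -0.2215] 0.0639
  short 134 [ 0.4705 -0.2916] 0.0268
c (np.float64(232.36160940893808), np.float64(335.54724769077427))
shaft (np.float64(259.686137222464), np.float64(339.2990048145999))
```

```bash
cat >> h.py <<'E'
from scipy.spatial.transform import Rotation as R
C=np.array([.537,.130,0]); bx=np.array([.966,-.258,0]); bx/=np.linalg.norm(bx)
def down(y):
    y=np.array([*y[:2],0.]); y/=np.linalg.norm(y); z=np.array([0,0,-1.]); x=np.cross(y,z)
    return R.from_matrix(np.c_[x,y,z]).as_quat(scalar_first=True)
def st(s=""): print(s,"t",round(bot.current_t(),2),"pos",np.round(bot.current_position(),4),"F",np.round(bot.current_wrist_force(),1),"gap",round(bot.current_finger_gap(),4))
E
python3 - <<'E'
from h import *
bar=lambda t:C+bx*.13*np.sin(t)+[0,0,.03+.13*np.cos(t)]
off=np.array([0,0,-.021])
p0=bar(.06)+off
for s in(1,-1):
    q=down(s*bx); print(s,[None if (j:=bot.ik(p,q)) is None else np.round(j,2) for p in(p0+[0,0,.07],p0,bar(1.0)+off,bar(1.45)+off)])
j=[bot.ik(p0+[0,0,.07],down(s*bx)) for s in(1,-1)]
now=bot.current_joint_positions()
s=min((i for i in(0,1) if j[i] is not None),key=lambda i:np.abs(np.array(j[i])-now).max()); q=down((1,-1)[s]*bx); np.save("q.npy",q)
bot.set_gripper(.06,20)
bot.move_ptp(p0+[0,0,.07],q); st("above")
bot.move_straight(p0,v=.1); st("at")
bot.set_gripper(0.0,20); st("grip")
for t in(.1,.15,.2,.3):
    bot.move_straight(bar(t)+off,v=.06); st(t)
    if np.linalg.norm(bot.current_wrist_force())>25: break
E
```

```text
1 [array([ 0.23,  0.19, -0.01,  1.37,  0.  ,  2.06]), array([ 0.23,  0.21, -0.15,  1.22,  0.  ,  2.06]), array([ 0.16,  0.4 , -0.02,  1.15,  0.  ,  1.99]), array([ 0.15,  0.46, -0.05,  1.06,  0.  ,  1.98])]
-1 [array([ 0.23,  0.19, -0.01,  1.37,  0.  , -1.08]), array([ 0.23,  0.21, -0.15,  1.22,  0.  , -1.08]), array([ 0.16,  0.4 , -0.02,  1.15,  0.  , -1.15]), array([ 0.15,  0.46, -0.05,  1.06,  0.  , -1.16])]
above t 5.38 pos [0.5445 0.128  0.2091] F [ 0.4 -0.2  0.9] gap 0.0598
at t 6.23 pos [0.5449 0.1281 0.1394] F [ 1.2  0.4 -0.7] gap 0.0601
grip t 6.7 pos [0.5448 0.1281 0.1393] F [-0.5 -0.4  2.7] gap 0.0152
0.1 t 6.95 pos [0.5501 0.1266 0.1387] F [-0.2  0.3  3.9] gap 0.015
0.15 t 7.21 pos [0.5565 0.1249 0.1374] F [1.1 0.1 2.5] gap 0.0154
0.2 t 7.47 pos [0.5625 0.1233 0.136 ] F [ 1.4  0.3 -0.2] gap 0.0151
0.3 t 7.83 pos [0.5747 0.1199 0.1326] F [ 0.3  1.5 -1.2] gap 0.0155
```

```bash
python3 - <<'E'
from h import *
bar=lambda t:C+bx*.13*np.sin(t)+[0,0,.03+.13*np.cos(t)]
off=np.array([0,0,-.021])
for t in(.5,.7,.9,1.1,1.25,1.35,1.42,1.45):
    bot.move_straight(bar(t)+off,v=.08); st(t)
    if np.linalg.norm(bot.current_wrist_force())>30: break
bot.set_gripper(.04); st("open")
p=np.array(bot.current_position())
bot.move_straight(p+[0,0,.12],v=.2)
# view shaft from sleeve-like stand-off
q=down([0,1]) ; 
js=[bot.ik([.45,.13,.30],down([0,s])) for s in(1,-1)]; print([None if j is None else np.round(j,2) for j in js])
p,d=bot.get_image("top"); W=cloud("top",d); np.savez("top1.npz",p=p,d=d,W=W)
bot.spot_in("top","bail_bar"); print(bot.mark_of("top","bail_bar")[:2])
p,d=bot.get_image("wrist"); cv2.imwrite("pics/w2.png",p[...,::-1]); st()
E
```

```text
0.5 t 8.31 pos [0.598  0.1136 0.1225] F [ 2.7  1.2 -1.7] gap 0.0151
0.7 t 8.78 pos [0.6184 0.1082 0.1078] F [ 0.9  1.6 -1.5] gap 0.0152
0.9 t 9.26 pos [0.6358 0.1036 0.0891] F [ 1.1  1.  -1.5] gap 0.0153
1.1 t 9.73 pos [0.6493 0.1    0.0672] F [ 1.7  0.5 -2. ] gap 0.0153
1.25 t 10.12 pos [0.6566 0.0981 0.0493] F [ 3.2  1.1 -0.7] gap 0.015
1.35 t 10.43 pos [0.6601 0.0972 0.0368] F [ 2.9 -0.3 -1.4] gap 0.0154
1.42 t 10.7 pos [0.6618 0.0967 0.0277] F [ 5.3 -0.4 -1.2] gap 0.0149
1.45 t 10.95 pos [0.6623 0.0966 0.0242] F [ 5.4 -0.3 -1.4] gap 0.0151
open t 11.31 pos [0.6611 0.0967 0.0242] F [ 0.3 -0.5 -0.1] gap 0.0399
[array([0.28, 0.03, 0.01, 1.55, 0.  , 0.28]), array([ 0.28,  0.03,  0.01,  1.55,  0.  , -2.86])]
[]
 t 12.26 pos [0.6602 0.0965 0.1424] F [-0.5  0.  -0.4] gap 0.0401
```

View pics/w2.png

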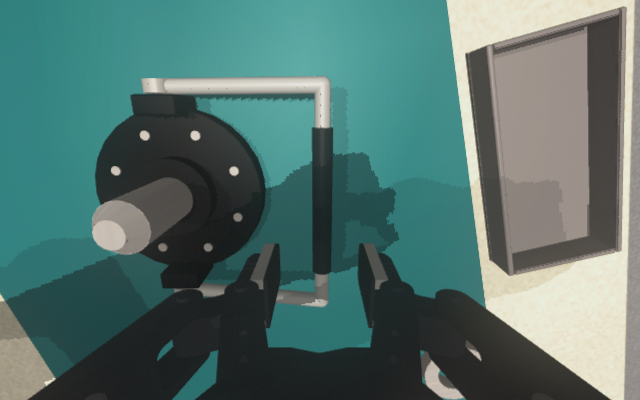

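The view shows the bail lying down, its bar upright in the image at column 322. The shaft is clear, with its tip at (235,110). Next I'll measure shaft and sleeve from the same stand-off.

```bash
cat >> h.py <<'E'
from scipy.optimize import least_squares
Q=down([0,1])
def look(tag,g,ztop):
    bot.move_ptp([g[0]+.03,g[1],ztop+.14],Q); bot.dwell(.3)
    p,d=bot.get_image("wrist"); W=cloud("wrist",d); np.savez(tag+".npz",p=p,d=d,W=W)
    cv2.imwrite(f"pics/{tag}.png",p[...,::-1])
    st(tag); print(proj("wrist",[*g[:2],ztop]))
    return p,d,W
E
python3 - <<'E'
from h import *
bot.set_gripper(.085)
p,d,W=look("shaft",C,.115)
h=np.hypot(W[...,0]-C[0],W[...,1]-C[1]); ok=d>0
T=W[ok&(h<.03)&(W[...,2]>.108)&(W[...,2]<.125)]; zt=np.percentile(T[:,2],95)
t=T[T[:,2]>zt-.0025]; print("ztop",zt,"disc",len(t),t.mean(0).round(4),np.ptp(t,0).round(4),cv2.minEnclosingCircle(t[:,:2].astype(np.float32)))
# taper + cylinder fit, known profile
S=W[ok&(h<.035)&(W[...,2]>.05)&(W[...,2]<zt-.002)]
rad=lambda z:np.where(z<.103,.0185,.0185-(z-.103)/.012*.0085)
for lo,hi in((.05,.1),(.05,.112),(.1035,.112)):
    s=S[(S[:,2]>lo)&(S[:,2]<hi)]
    f=least_squares(lambda c:np.hypot(s[:,0]-c[0],s[:,1]-c[1])-rad(s[:,2]-(zt-.115)),C[:2],loss='soft_l1',f_scale=.001); print(len(s),f.x.round(4),np.sqrt(np.mean(f.fun**2)).round(5))
b=W[ok&(np.hypot(W[...,0]-.662,W[...,1]-.0966)<.06)&(W[...,2]>.03)]; print("bar",len(b), b[:,2].max() if len(b) else'')
g=np.array([.627,-.218])
bot.move_straight([.5,-.05,.26],v=.3)
p,d,W=look("sleeve",g,.065)
ok=(d>0)&(np.hypot(W[...,0]-g[0],W[...,1]-g[1])<.045)
zt=np.percentile(W[ok][:,2],95); s=W[ok&(abs(W[...,2]-zt)<.003)]
f=least_squares(lambda c:np.maximum(abs(np.hypot(s[:,0]-c[0],s[:,1]-c[1])-.0235)-.003,0),g); 
f2=least_squares(lambda c:np.hypot(s[:,0]-c[0],s[:,1]-c[1])-c[2],[*g,.0235],loss='soft_l1',f_scale=.002)
print("sleeve z",zt,len(s),f.x.round(4),f2.x.round(4),cv2.minEnclosingCircle(s[:,:2].astype(np.float32)))
E
```

```text
shaft t 14.67 pos [0.567  0.1299 0.2548] F [-0.9 -0.4 -0.2] gap 0.0853
(np.float64(159.6299885254688), np.float64(318.3692053916075))
ztop 0.11617277344113391 disc 434 [0.5367 0.1304 0.1152] [0.0217 0.0224 0.0037] ((0.5368248820304871, 0.13040032982826233), 0.011559763923287392)
106 [0.5372 0.1304] 6e-05
725 [0.5373 0.1305] 0.00085
565 [0.5374 0.1305] 0.00094
bar 1248 0.058728586860212484
sleeve t 16.75 pos [ 0.6569 -0.2173  0.2061] F [-1.   0.2  0.5] gap 0.0851
(np.float64(159.35118945741516), np.float64(317.6689378739418))
sleeve z 0.300983261013687 2656 [ 0.6238 -0.217 ] [-1.7401598e+03  1.1310000e-01  1.7407972e+03] ((0.6385416984558105, -0.21691060066223145), 0.02983531728386879)
```

```bash
python3 -c "
import cv2,numpy as np
a=cv2.imread('pics/shaft.png');b=cv2.imread('pics/sleeve.png')
cv2.imwrite('pics/both.png',np.hstack([a[:300,120:520],b[:300,120:520]]))"
```

```text
(no output)
```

View pics/both.png

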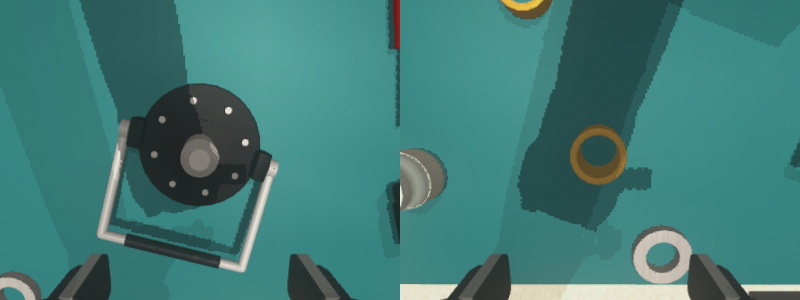

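Left: folded bail and the shaft tip at about (157,319) in the full image. Right: the long sleeve's rim at about (150,318). The fingers spoiled the sleeve fit, so I'll redo it from the saved depth, then grasp.

```bash
python3 - <<'E'
from h import *
z=np.load("sleeve.npz"); W=z["W"]; d=z["d"]; g=np.array([.627,-.218])
ok=(d>0)&(np.hypot(W[...,0]-g[0],W[...,1]-g[1])<.045)&(W[...,2]>.03)&(W[...,2]<.08)
zt=np.percentile(W[ok][:,2],75); s=W[ok&(abs(W[...,2]-zt)<.003)]
f=least_squares(lambda c:np.hypot(s[:,0]-c[0],s[:,1]-c[1])-c[2],[*g,.0235],loss='soft_l1',f_scale=.002)
print("z",zt,len(s),f.x.round(4),cv2.minEnclosingCircle(s[:,:2].astype(np.float32)))
c=f.x[:2]; e=np.array(cv2.minEnclosingCircle(s[:,:2].astype(np.float32))[0])
assert abs(c-e).max()<.003
np.save("sl.npy",c)
bot.move_straight([c[0],c[1],.12],v=.15)
bot.move_straight([c[0],c[1],.032],v=.1); st("at")
bot.set_gripper(.03,25); st("grip")
bot.move_straight([c[0],c[1],.20],v=.12); bot.dwell(.3); st("up")
p,d=bot.get_image("wrist"); np.savez("held.npz",p=p,d=d,W=cloud("wrist",d)); cv2.imwrite("pics/held.png",p[...,::-1])
E
```

```text
z 0.0650884847510046 1173 [ 0.6239 -0.2179  0.0233] ((0.6243134140968323, -0.21790410578250885), 0.026984646916389465)
at t 18.54 pos [ 0.6245 -0.2181  0.0328] F [0.1 0.  0.1] gap 0.0852
grip t 18.94 pos [ 0.6245 -0.2179  0.0329] F [-0.8  0.7  4.4] gap 0.0536
up t 20.79 pos [ 0.6238 -0.2178  0.1997] F [-0.3 -0.  -2.3] gap 0.0537
```

View pics/held.png

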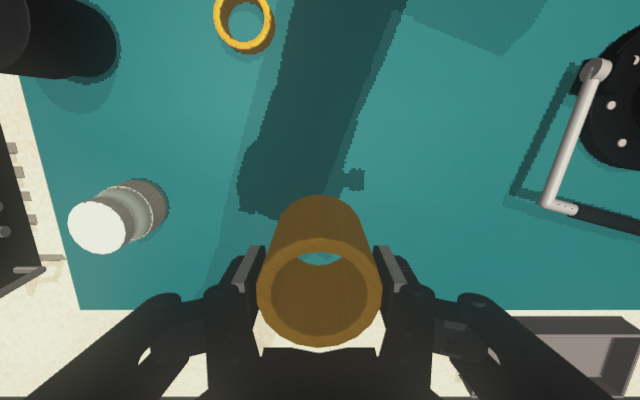

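The sleeve is held upright, with its rim centred at about (292,320). I'll measure its offset and tilt in the hand, then carry it over the shaft and lower it under force watch.

```bash
python3 - <<'E'
from h import *
z=np.load("held.npz"); W=z["W"]; d=z["d"]; p=z["p"].astype(int); c=np.load("sl.npy")
m=(d>0)&(np.hypot(W[...,0]-c[0],W[...,1]-c[1])<.04)&(p[...,0]>p[...,2]+40)&(W[...,2]>.14)
P=W[m]; zt=np.percentile(P[:,2],90); s=P[abs(P[:,2]-zt)<.003]
f=least_squares(lambda k:np.hypot(s[:,0]-k[0],s[:,1]-k[1])-k[2],[*c,.0235],loss='soft_l1',f_scale=.002)
A=np.linalg.lstsq(np.c_[s[:,:2]-c,np.ones(len(s))],s[:,2],rcond=None)[0]
tcp=np.array(bot.current_position())
print("rim z",zt,len(s),f.x.round(4),"plane",A.round(3),"offset",(f.x[:2]-tcp[:2]).round(4), cv2.minEnclosingCircle(s[:,:2].astype(np.float32)))
# outer wall below rim: lower part
o=P[(P[:,2]<zt-.02)]; print(len(o), o[:,2].min())
t=np.array([.537,.1304])
bot.move_straight([.56,-.05,.205],v=.25)
bot.move_straight([*t,.19],v=.2); bot.dwell(.3); st("over")
E
```

```text
rim z 0.23225185778883037 5350 [ 0.6229 -0.2176  0.0232] plane [-0.003  0.     0.232] offset [-0.001   0.0002] ((0.6239012479782104, -0.21752098202705383), 0.02714034542441368)
4901 0.16773810125390057
over t 23.07 pos [0.5371 0.1297 0.1901] F [-0.2 -1.1 -1.4] gap 0.0537
```

```bash
cat > ins.py <<'E'
from h import *
t=np.array([.5375,.1304]); F0=np.array(bot.current_wrist_force())
zs=[.165,.152,.146,.140,.134,.128,.120,.11,.10,.09,.08,.074,.071]
for z in zs:
    bot.move_straight([*t,z],v=.05); F=np.array(bot.current_wrist_force())-F0
    print(z,np.round(F,1),np.round(bot.current_position(),4),t.round(4))
    if F[2]>15: print("contact"); break
    if np.hypot(*F[:2])>3: t=t+np.clip(F[:2]*.0001,-.0006,.0006)
st("end")
E
python3 ins.py
```

```text
0.165 [ 0.4  1.  -0.4] [0.5374 0.1304 0.1649] [0.5375 0.1304]
0.152 [ 0.5  1.2 -0.9] [0.5372 0.1303 0.1515] [0.5375 0.1304]
0.146 [0.3 1.  0.2] [0.5373 0.1303 0.1456] [0.5375 0.1304]
0.14 [ 0.   0.4 -1.3] [0.5372 0.1303 0.1395] [0.5375 0.1304]
0.134 [ 0.5  1.6 -0.2] [0.5372 0.1303 0.1335] [0.5375 0.1304]
0.128 [-0.2  1.7 -0.5] [0.5372 0.1303 0.1275] [0.5375 0.1304]
0.12 [-0.1  1.  -0.1] [0.5371 0.1303 0.1194] [0.5375 0.1304]
0.11 [ 0.6  1.1 -0.2] [0.5371 0.1303 0.1095] [0.5375 0.1304]
0.1 [ 0.3  1.4 -0.3] [0.5372 0.1303 0.0995] [0.5375 0.1304]
0.09 [-0.6  0.4 -0.8] [0.5371 0.1303 0.0895] [0.5375 0.1304]
0.08 [ 0.1  1.8 -0.9] [0.5371 0.1303 0.0795] [0.5375 0.1304]
0.074 [0.4 0.7 0.2] [0.5372 0.1303 0.0736] [0.5375 0.1304]
0.071 [ 0.  -0.1 -0.4] [0.5374 0.1304 0.0708] [0.5375 0.1304]
end t 27.42 pos [0.5374 0.1304 0.0708] F [-0.1 -1.2 -1.9] gap 0.0534
```

It slid on with no contact force. Now feel for the shoulder, release, retreat and check.

```bash
python3 - <<'E'
from h import *
p=np.array(bot.current_position()); F0=bot.current_wrist_force()[2]
for i in range(10):
    z=.0708-.0008*(i+1); bot.move_straight([.5375,.1304,z],v=.02)
    f=bot.current_wrist_force()[2]-F0
    print(round(z,4),round(f,1))
    if f>5: break
bot.set_gripper(.085); bot.dwell(.2); st("open")
p=np.array(bot.current_position())
bot.move_straight(p+[0,0,.11],v=.1)
p2=np.array([.567,.1304,.2548]); bot.move_straight(p2,v=.15); bot.dwell(.3)
im,d=bot.get_image("wrist"); W=cloud("wrist",d); cv2.imwrite("pics/end.png",im[...,::-1]); st()
m=(d>0)&(np.hypot(W[...,0]-C[0],W[...,1]-C[1])<.04)&(im[...,0].astype(int)>im[...,2]+40)&(W[...,2]>.06)
P=W[m]; zt=np.percentile(P[:,2],75); s=P[abs(P[:,2]-zt)<.003]
f=least_squares(lambda k:np.hypot(s[:,0]-k[0],s[:,1]-k[1])-k[2],[.537,.13,.0235],loss='soft_l1',f_scale=.002)
print("rim z",zt,len(s),f.x.round(4),np.linalg.lstsq(np.c_[s[:,:2]-C[:2],np.ones(len(s))],s[:,2],rcond=None)[0].round(3))
E
```

```text
0.07 -0.1
0.0692 0.0
0.0684 -0.4
0.0676 3.5
0.0668 9.1
open t 29.29 pos [0.5375 0.1304 0.0667] F [-1.1  0.2 -0.4] gap 0.0853
 t 31.6 pos [0.5667 0.1304 0.2544] F [-1.3  0.1  0.9] gap 0.085
rim z 0.10065852825325927 1048 [0.5376 0.1307 0.0233] [ 0.001 -0.001  0.1  ]
```

View pics/end.png

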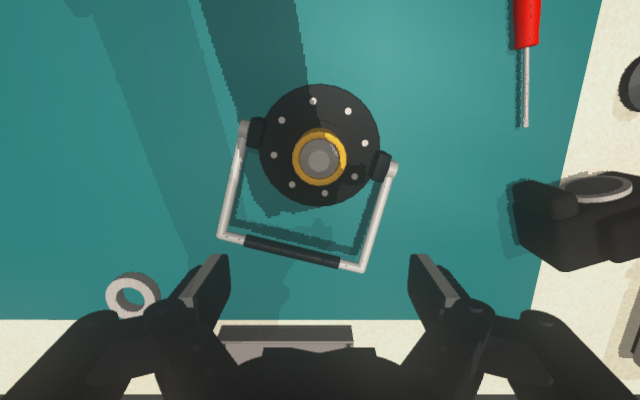

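The picture shows the sleeve round the shaft at (157,319), its rim 100 mm up and level, the bail folded (bar at about (250,290)), and the gripper clear of everything.

```bash
python3 -c "
from rig import bot
print(bot.close_job())"
```

```text
the job is handed in; nothing more can be done
None
```

The job is handed in: the bail was folded down first, then the long sleeve was lowered gently onto the shoulder and released (rim measured level at about 100 mm), though the hand-in gave no verdict.

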